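Load the matching turned spindle in the sloped cradle

TASK

The sample spindle lying on the flat plywood board to the right of the sloped cradle shows which kind is wanted next. From the three loose spindles on the bench in front of you take the one of the same kind and lay it in the cradle, in line with the slope: lower it until it lies on the bed between the rails, down against the stop at the low end, before you let go. Leave the other spindles, the samples, the rubber drum, the wax tin and the cork block where they are.

Things in the scene. Friction and masses are not known exactly. Their poses are not given: they have to be found in the camera images.
- taper_mid (a point): Loose spindle on the bench in front of the robot, one of three to choose from: long spindle with tapering ends: 200 long overall, ends 75 long narrowing from 34 to 18 diameter; light wood, square middle block 40 x 40, 50 long, on which it rests. Point: its centre, 20 up; x along it, z up. About 0.1 to 0.2 kg.
- ball_mid (a point): Loose spindle on the bench in front of the robot, one of three to choose from: spindle with ball ends: 150 long overall, thin 18 diameter necks ending in balls of 36 diameter; light wood, square middle block 40 x 40, 50 long, on which it rests. Point: its centre, 20 up; x along it, z up. About 0.1 to 0.2 kg.
- stub_mid (a point): Loose spindle on the bench in front of the robot, one of three to choose from: short spindle with plain round ends: 110 long overall, ends 30 long and 34 in diameter; light wood, square middle block 40 x 40, 50 long, on which it rests. Point: its centre, 20 up; x along it, z up. About 0.1 to 0.2 kg.
- s_taper_mid (a point): Sample: long spindle with tapering ends: 200 long overall, ends 75 long narrowing from 34 to 18 diameter; light wood, square middle block 40 x 40, 50 long, on which it rests. Point: its centre, 20 up; x along it, z up. Lies alone on the board or in the tray at the far left.
- s_ball_mid (a point): Sample: spindle with ball ends: 150 long overall, thin 18 diameter necks ending in balls of 36 diameter; light wood, square middle block 40 x 40, 50 long, on which it rests. Point: its centre, 20 up; x along it, z up. Lies alone on the board or in the tray at the far left.
- s_stub_mid (a point): Sample: short spindle with plain round ends: 110 long overall, ends 30 long and 34 in diameter; light wood, square middle block 40 x 40, 50 long, on which it rests. Point: its centre, 20 up; x along it, z up. Lies alone on the board or in the tray at the far left.
- board: Pattern board: flat plywood, 260 x 120 x 6, fixed on the bench to the right of the cradle; one of the three samples lies on it. Origin: centre of its underside; z up.
- cradle_bed: Bed of the fixed plywood cradle, rising away from the robot at 35 degrees; 228 long, 100 wide, two rails 8 high leave a 50 wide channel; steel stop 38 high at the low end. Origin: bed surface, centre line, at the stop's face, 36 above the bench; x up the slope, y across, z out of the bed. A spindle may stick on the slope. Home, its centre is half its length from the stop, 20 above the bed.
- drum: Bystander: black rubber vacuum-chuck drum, open on top, diameter 110, 50 high, loose, behind the spindles. Origin: centre of its underside.
- wax: Bystander: round metal wax tin, diameter 68, 45 high, loose, behind the spindles. Origin: centre of its underside.
- cork_block: Bystander: cork sanding block 100 x 60 x 35, loose, on the near side between the spindles and the cradle. Origin: centre of its underside.
There are look-alikes about, which are no part of the job. What is shaped like the part that bears stub_mid but orange or purple is not meant.

How it is judged:
By the outcome, as a careful person would: the job done as asked, in the order asked, and still so for the second after the job is handed in, with the robot touching nothing.
It also fails if it takes over 38 s, if anything falls off the work surface, if the arm or the gripper's body presses on something with over 40 N, if the wrist force passes 120 N, or if a joint passes its speed limit or range.

ROBOT

A 6-joint arm with a two-finger parallel gripper is mounted at the origin on the work surface. World frame = base frame: x ahead of the robot, y to its left, z up, the work surface at z = 0. Lengths are in mm, angles in rad, forces in N, time in s.
With the tool pointing down it reaches from about 350 to 775 mm from the base axis. Payload 7.3 kg.
Tool frame: the origin (TCP) lies at the very end of the fingers, on their centre line; the grasp point (between the pads) lies 19 mm behind it; x points along the fingers, z is the direction in which the jaws open and shut, and the axes are right-handed (so a half turn about x gives the same grasp; the last joint's range is limited). The gripper opens to 92 mm and grips with 3 to 60 N. Pads are 19 mm wide; open, the fingers measure 130 mm over their backs; the gripper's body (75 mm by 190 mm) begins 47 mm behind the grasp point.
Start: joints at [1.086, 0.342, 1.524, -0, 1.275, -0.146], TCP at [174.474, 495.184, 188.641] pointing down, gripper open.
Joint ranges: [-2.53, 2.53], [-0.77, 2.02], [0.04, 2.7], [-1, 4.14], [0.28, 2.66], [-3.11, 3.11]. Speed limits (rad/s): [2.57, 2.57, 3.14, 3.14, 3.14, 3.14].

INTERFACE

Orientations are given as [roll, pitch, yaw] about the fixed x, y, z axes, in that order (R = Rz(yaw) Ry(pitch) Rx(roll)).
In Python, from plant import * gives the robot as it stands.
- The arm moves only by the tool carry_out, never from a script. Its argument "rows" is a list of rows, each a list of 4 numbers: the shift along the world's x, y, z in mm, then the turn about the world's z in degrees. In form: [[x, y, z, twist], ...]. A call has 1 to 20 rows; each row is the pose to reach, as a shift and turn from the pose measured when the call began; what a row does not reach only later rows make up. A row lasts 1/12 s, in which the tool goes at most 41.7 mm and 7.16 degrees, less where a joint would pass 70% of its speed; a pose out of reach is approached as far as the arm can. A call with a gripper value outside its range is refused whole. "hand" is the finger opening in mm, from 0 to 91.8, set as the call begins (left out, the last holds). The fingers move at their own pace and stop on an object; the grip force is fixed at half the most. Time passes only in rows, so rows that repeat a pose let the fingers close. It gives the time, the measured TCP pose, the force and the opening at its end, in the units of the state.
- get_obs(): the state, without advancing time (a new reading comes with each control period).
- capture(name): name is "scene" or "side" or "wrist"; returns the picture (480x640x3 uint8, red, green, blue); there is no depth.
- camera_info(name): a dict with "camera_matrix" (3x3 intrinsics, pixels), "pose" (4x4, takes a point from camera to world coordinates); the wrist camera has in their place "mount" (4x4, takes a point from camera to tool coordinates, whose origin is the TCP and whose axes are the tool frame's). Camera axes: x right, y down, z forward; pixel columns grow to the right and rows downward; lengths in mm; the calibration is good to about 2 mm. The wrist camera is an equidistant fisheye: a pixel r from the principal point sees the ray r / f radians off the axis. A picture is of the moment at which its call begins: read the wrist's pose just before it. camera_info takes no time and is no camera call.
- close_job(): hands the job in, once; it reports no verdict.
The state is a dict: "time": time; "joint_positions": joint angles; "dq": joint speeds; "tau": joint torques, N m; "tool_pos": TCP position; "tcp_rot": TCP orientation; "contact_force": force on the tool from outside, world axes, zero at the start; "moment": the same for the moment, N m; "grip_width": finger opening in mm.
Only numpy, scipy, OpenCV 4.12 (cv2) and the standard library are available. Lean on these libraries where they do the work, as an engineer would, in place of code of your own. Each camera call takes 0.05 s, during which the arm holds its last target. There are 200 camera calls.

## Working session

There is one attempt and no reset: what is moved stays moved. The work goes in short steps, Python scripts to look and compute and a tool call to move; the robot and the scene stay as the last step left them, time stands still between calls to the robot, and variables do not carry over. Pictures are saved under pics/ and viewed, about 8 in all and at most 12, crops included, and the job is handed in when it is done.

Besides the shell and the picture viewer there is one more tool, called after ">>>" as name(argument=value, ...), one argument or row to a line, values as JSON. carry_out: Moves the arm, as the interface text tells. Its arguments: {"type":"object","properties":{"rows":{"type":"array"},"hand":{"type":"number"}},"required":["rows"]}

```bash
mkdir -p pics; ls
python3 - <<'E'
from plant import *
import cv2,numpy as np
np.set_printoptions(precision=3,suppress=True)
print(get_obs())
for n in("scene","side"):
    cv2.imwrite(f"pics/{n}0.png",capture(n)[:,:,::-1]); print(n,camera_info(n))
print(camera_info("wrist"))
E
```

```text
pics
{'time': 0.0, 'joint_positions': array([ 1.086,  0.343,  1.525, -0.   ,  1.275, -0.146]), 'dq': array([ 0.001, -0.001,  0.001, -0.   ,  0.001,  0.001]), 'tau': array([ -0.   , -43.124, -24.422,   0.072,   0.056,  -0.   ]), 'tool_pos': array([174.253, 494.752, 187.926]), 'tcp_rot': array([ 3.003,  1.569, -2.048]), 'contact_force': array([ 0.372, -0.354, -0.38 ]), 'moment': array([-0.035,  0.007,  0.011]), 'grip_width': 91.73613782541283}
scene {'camera_matrix': array([[511.413,   0.   , 320.416],
       [  0.   , 511.413, 239.224],
       [  0.   ,   0.   ,   1.   ]]), 'pose': array([[  -0.207,    0.807,   -0.553, 1320.349],
       [   0.978,    0.177,   -0.107,  182.954],
       [   0.012,   -0.564,   -0.826, 1299.226],
       [   0.   ,    0.   ,    0.   ,    1.   ]])}
side {'camera_matrix': array([[597.772,   0.   , 317.436],
       [  0.   , 597.772, 248.384],
       [  0.   ,   0.   ,   1.   ]]), 'pose': array([[  -0.995,   -0.087,    0.056,  398.712],
       [  -0.102,    0.724,   -0.682, 1245.308],
       [   0.019,   -0.684,   -0.729, 1374.866],
       [   0.   ,    0.   ,    0.   ,    1.   ]])}
{'camera_matrix': array([[371.648,   0.   , 313.307],
       [  0.   , 371.648, 237.4  ],
       [  0.   ,   0.   ,   1.   ]]), 'mount': array([[  -0.001,   -0.274,    0.962, -196.362],
       [   0.001,   -0.962,   -0.274,   73.607],
       [   1.   ,    0.   ,    0.001,    0.913],
       [   0.   ,    0.   ,    0.   ,    1.   ]])}
```

View pics/scene0.png

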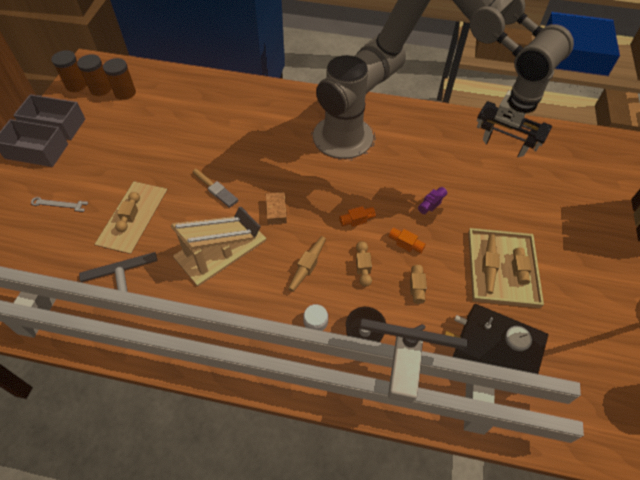

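View pics/side0.png

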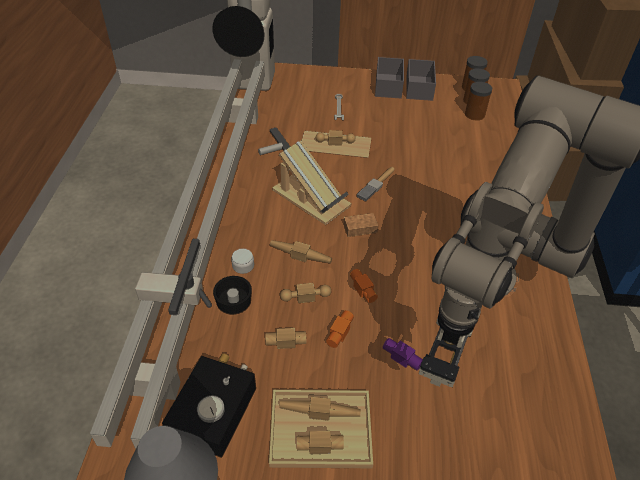

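The sample on the board (scene ~(127,212), side ~(335,138)) has ball ends. The matching loose spindle is at scene ~(363,263), side ~(305,293). I'll enlarge both.

Run:
```python
import cv2
a=cv2.imread("pics/scene0.png")[195:295,165:385]
cv2.imwrite("pics/c1.png",cv2.resize(a,(792,360),interpolation=cv2.INTER_CUBIC))
b=cv2.imread("pics/side0.png")[135:310,265:365]
b=cv2.rotate(b,cv2.ROTATE_90_COUNTERCLOCKWISE)
cv2.imwrite("pics/c2.png",cv2.resize(b,(700,400),interpolation=cv2.INTER_CUBIC))
```

```text
(no output)
```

View pics/c1.png

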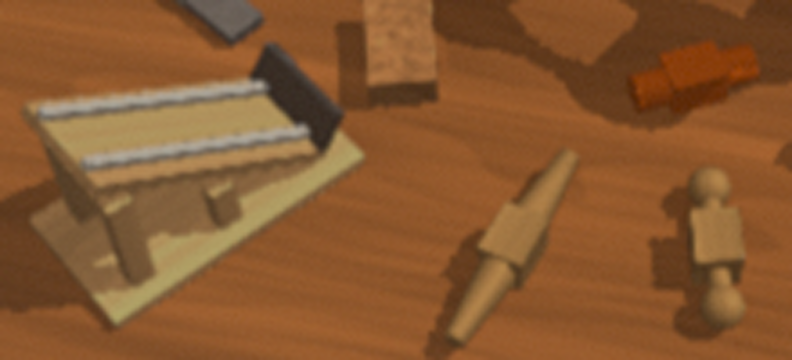

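View pics/c2.png

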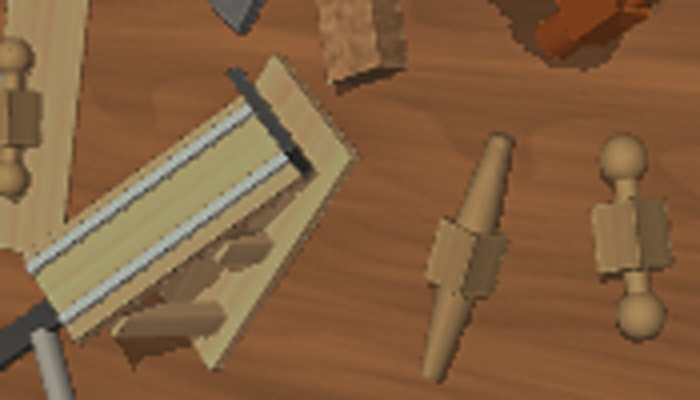

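Both crops agree on orientation (right = +y, down = +x). The ball centres are at c1 (711,187),(723,302) and c2 (623,159),(640,316). The rail ends and the top edge of the stop are readable in both. I'll triangulate these.

```bash
cat > h.py <<'E'
from plant import *
import cv2,numpy as np
np.set_printoptions(precision=1,suppress=True)
def P(n):
    c=camera_info(n); return c["camera_matrix"]@np.linalg.inv(c["pose"])[:3]
def tri(a,b):
    X=cv2.triangulatePoints(P("scene"),P("side"),np.array(a,float).reshape(2,1),np.array(b,float).reshape(2,1))[:,0]
    X=X[:3]/X[3]
    r=[]
    for n,u in(("scene",a),("side",b)):
        p=P(n)@np.append(X,1); r.append(np.hypot(*(p[:2]/p[2]-u)))
    return X,r
def plane(n,u,z):
    c=camera_info(n); d=c["pose"][:3,:3]@np.linalg.solve(c["camera_matrix"],[*u,1]); o=c["pose"][:3,3]
    return o+d*(z-o[2])/d[2]
E
python3 - <<'E'
from h import *
f={"ballA":((711,187),(623,159)),"ballB":((723,302),(640,316)),
"Afar":((42,111),(33,267)),"Anear":((265,87),(250,110)),"Bfar":((87,162),(65,319)),"Bnear":((306,131),(290,157)),
"stopA":((271,45),(233,71)),"stopB":((342,117),(305,170))}
g={}
for k,(a,b) in f.items():
    s=((a[0]+.5)/3.6+164.5,(a[1]+.5)/3.6+194.5); d=(364.5-(b[1]+.5)/4,(b[0]+.5)/4+134.5)
    X,r=tri(s,d); g[k]=X; print(k,X,np.array(r))
    if "ball" in k: print(plane("scene",s,20),plane("side",d,20))
for k in "AB":
    v=g[k+"far"]-g[k+"near"]; print(np.linalg.norm(v),np.degrees(np.arctan2(v[1],v[0])),np.degrees(np.arctan2(v[2],np.hypot(*v[:2]))))
m=(g["Anear"]+g["Bnear"])/2; print("mid",m,(g["stopA"]+g["stopB"])/2, np.linalg.norm(g["Anear"]-g["Bnear"]))
v=g["ballB"]-g["ballA"]; print("ball yaw",np.degrees(np.arctan2(v[1],v[0])),np.linalg.norm(v))
v=g["stopB"]-g["stopA"]; print("stop yaw",np.degrees(np.arctan2(v[1],v[0]))+90,np.linalg.norm(v))
o=get_obs(); from scipy.spatial.transform import Rotation as R
print(R.from_euler("xyz",o["tcp_rot"]).as_matrix())
E
```

```text
ballA [464.9 144.9  24. ] [0.1 0.1]
[462.5 144.9  20. ] [464.9 141.4  20. ]
ballB [574.7 173.5  25.7] [0.7 0.5]
[569.5 172.2  20. ] [576.4 170.4  20. ]
Afar [ 604.7 -353.6  169.8] [0.5 0.3]
Anear [ 460.5 -239.5   45.5] [0. 0.]
Bfar [ 641.5 -304.5  170.4] [0.4 0.2]
Bnear [ 494.5 -193.5   39.9] [0.5 0.3]
stopA [ 429.6 -241.6   65.2] [0.3 0.2]
stopB [ 498.4 -155.5   64.1] [3.2 2.1]
221.97031421730836 -38.3417064329732 34.038344546061836
225.67850462478538 -37.078819737152386 35.30630064882343
mid [ 477.5 -216.5   42.7] [ 464.  -198.6   64.7] 57.53818304699677
ball yaw 14.62867684224629 113.51636680193168
stop yaw 141.36919584467142 110.18014047993215
[[-0.  -0.9  0.3]
 [-0.   0.3  0.9]
 [-1.   0.  -0. ]]
```

>>> carry_out(
  rows=[
    [344,-337,-30,33],
    [344,-337,-30,33],
    [344,-337,-30,33],
    [344,-337,-30,33],
    [344,-337,-30,33],
    [344,-337,-30,33],
    [344,-337,-30,33],
    [344,-337,-30,33],
    [344,-337,-30,33],
    [344,-337,-30,33],
    [344,-337,-30,33],
    [344,-337,-30,33],
    [344,-337,-30,33],
    [344,-337,-30,33],
  ],
  hand=91.8,
)

```text
time: 1.27
tool_pos: [519.5, 155.5, 157.0]
tcp_rot: [2.398, 1.569, -2.081]
contact_force: [-0.5, 0.4, 0.1]
grip_width: 91.6
```

```bash
cat >> h.py <<'E'
from scipy.spatial.transform import Rotation as R
def jaw():
    o=get_obs(); M=R.from_euler("xyz",o["tcp_rot"]).as_matrix()
    return o,M,np.degrees(np.arctan2(M[1,2],M[0,2]))
def wpx(pts,o,M):
    c=camera_info("wrist"); T=np.eye(4); T[:3,:3]=M; T[:3,3]=o["tool_pos"]
    K=c["camera_matrix"]; q=np.linalg.inv(T@c["mount"])
    p=(np.c_[pts,np.ones(len(pts))]@q.T)[:,:3]
    return cv2.fisheye.projectPoints(p[None],np.zeros(3),np.zeros(3),K,np.zeros(4))[0][0]
def wplane(u,z,o,M):
    c=camera_info("wrist"); T=np.eye(4); T[:3,:3]=M; T[:3,3]=o["tool_pos"]; T=T@c["mount"]
    n=cv2.fisheye.undistortPoints(np.array([[u]],float),c["camera_matrix"],np.zeros(4))[0,0]
    d=T[:3,:3]@[*n,1]; return T[:3,3]+d*(z-T[2,3])/d[2]
E
python3 - <<'E'
from h import *
o,M,y=jaw(); print(o["time"],o["tool_pos"],y,o["joint_positions"].round(2),M.round(3))
cv2.imwrite("pics/w1.png",capture("wrist")[:,:,::-1])
print(wpx(np.array([[464.5,144,20],[572.5,172,20]]),o,M))
E
```

```text
1.2667 [519.5 155.5 157. ] 103.35114360543395 [ 0.1  0.4  1.5 -0.   1.2 -1.6] [[-0.  -1.  -0.2]
 [-0.  -0.2  1. ]
 [-1.   0.  -0. ]]
[[314.2 153.3]
 [316.5 271.2]]
```

View pics/w1.png

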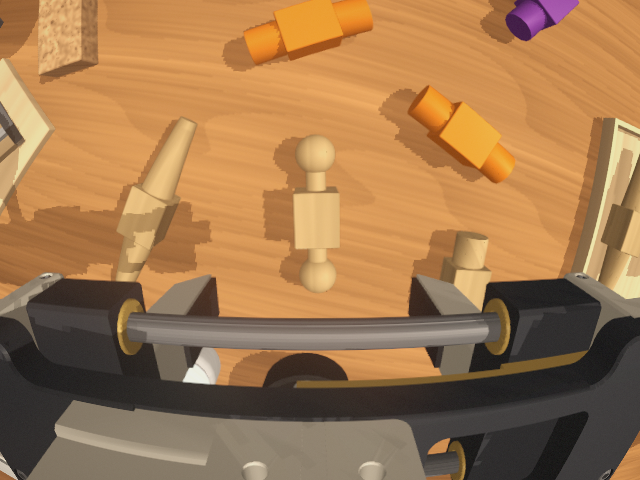

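The wrist picture shows ball centres at (315.5,154) and (318,273), within 2 px of prediction. Neighbouring parts are clear of the finger tracks.

Run:
```python
from h import *
o,M,y=jaw(); a=wplane((315.5,154),20,o,M); b=wplane((318,273),20,o,M)
v=b-a; c=(a+b)/2; print(a,b,np.linalg.norm(v),np.degrees(np.arctan2(v[1],v[0]))+90,y,"shift",c-o["tool_pos"])
```

```text
[463.4 146.8  20. ] [572.6 175.6  20. ] 112.90958368418488 104.7809286672994 103.4459802814401 shift [  -0.2    4.1 -137.2]
```

>>> carry_out(
  rows=[
    [0,4,-40,1],
    [0,4,-80,1],
    [0,4,-110,1],
    [0,4,-130,1],
    [0,4,-141,1],
    [0,4,-141,1],
    [0,4,-141,1],
  ],
)

```text
time: 1.9
tool_pos: [517.9, 162.1, 16.9]
tcp_rot: [1.954, 1.569, -2.505]
contact_force: [0.1, 0.4, 0.4]
grip_width: 91.5
```

>>> carry_out(
  rows=[
    [0,0,0,0],
    [0,0,0,0],
    [0,0,0,0],
    [0,0,0,0],
    [0,0,0,0],
    [0,0,0,0],
    [0,0,0,0],
    [0,0,0,0],
  ],
  hand=30,
)

```text
time: 2.57
tool_pos: [517.9, 162.0, 16.9]
tcp_rot: [1.923, 1.569, -2.536]
contact_force: [0.2, 0.8, 0.0]
grip_width: 43.0
```

>>> carry_out(
  rows=[
    [0,0,0,0],
    [0,0,0,0],
    [0,0,0,0],
    [0,0,40,0],
    [0,0,80,0],
    [0,0,120,0],
    [0,0,160,0],
    [0,0,180,0],
    [0,0,180,0],
    [0,0,180,0],
  ],
  hand=20,
)

```text
time: 3.4
tool_pos: [518.3, 162.1, 197.9]
tcp_rot: [-2.456, 1.57, -0.632]
contact_force: [0.6, -0.4, -0.1]
grip_width: 20.0
```

Run:
```python
from h import *
o,M,y=jaw(); print(o["tool_pos"],y,o["contact_force"],o["grip_width"],o["joint_positions"].round(2))
T=np.array([520.5,-250]); print(T-o["tool_pos"][:2], -37.7+90-y)
```

```text
[518.3 162.1 197.9] 104.52087657523599 [ 0.6 -0.4 -0.1] 19.989823845064855 [ 0.2  0.4  1.5 -0.   1.3 -1.7]
[   2.2 -412.1] -52.22087657523599
```

The fingers closed to 20 mm, so the block was not held. I'll take another wrist picture.

Run:
```python
from h import *
cv2.imwrite("pics/w2.png",capture("wrist")[:,:,::-1])
```

```text
(no output)
```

View pics/w2.png

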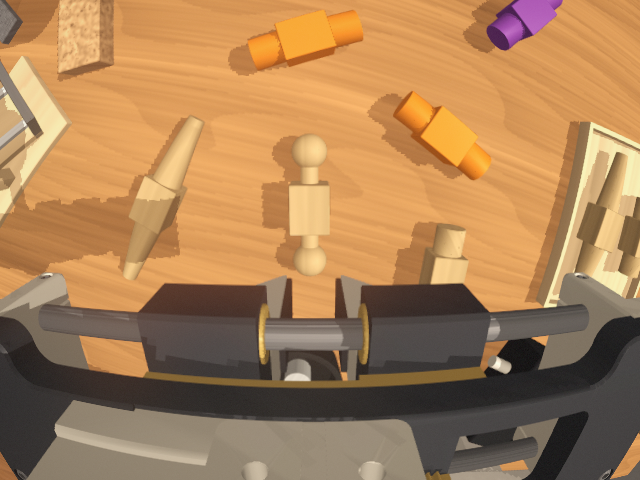

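Run:
```python
from h import *
o,M,y=jaw(); a=wplane((310,151.5),20,o,M); b=wplane((310.5,261),20,o,M)
v=b-a; print(a,b,np.linalg.norm(v),np.degrees(np.arctan2(v[1],v[0]))+90,y,"shift",(a+b)/2-o["tool_pos"],"px of TCP",wpx(o["tool_pos"][None],o,M))
p=P("scene")@np.append(o["tool_pos"],1); print(p[:2]/p[2]); q=P("side")@np.append(o["tool_pos"],1); print(q[:2]/q[2])
A=capture("scene")[:,:,::-1];B=capture("side")[:,:,::-1]
u=(p[:2]/p[2]).astype(int);w=(q[:2]/q[2]).astype(int);print(u,w)
cr=lambda I,c:cv2.resize(np.ascontiguousarray(I[c[1]-60:c[1]+60,c[0]-50:c[0]+50]),(400,480),interpolation=cv2.INTER_CUBIC)
cv2.imwrite("pics/c3.png",np.hstack([cr(A,u),cr(B,w)]))
```

```text
[463.6 145.4  20. ] [574.8 174.6  20. ] 114.90601672995759 104.70380705999548 104.51474799841698 shift [   1.7   -1.9 -176.3] px of TCP [[311.8 266.8]]
[370.4 227.9]
[306.2 252.9]
[370 227] [306 252]
```

View pics/c3.png

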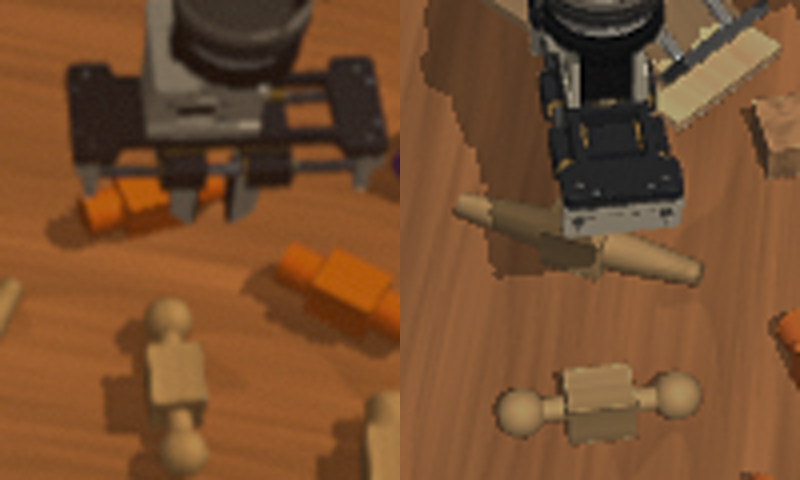

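The spindle has not moved, and positions agree. But in both the scene and wrist pictures the fingertips sit higher than the claimed TCP. I'll quantify that from the fingertip corners: w2 inner corners ~(291,278),(337,278), scene tips ~(212,217) in the crop.

Run:
```python
from h import *
o,M,y=jaw()
for h in range(0,50,8):
    L=np.array([[-h,9.5,-10],[-h,9.5,10],[-h,0,0]]); W=L@M.T+o["tool_pos"]
    s=(P("scene")@np.c_[W,np.ones(3)].T); s=(s[:2]/s[2]).T
    print(h,wpx(W,o,M).round().tolist(),"crop",((s-[320,167])*4).round().tolist())
w=cv2.imread("pics/w2.png")[255:395,230:400]
a=cv2.imread("pics/c3.png")[130:250,100:340]
cv2.imwrite("pics/c4.png",np.hstack([cv2.resize(w,(425,350),interpolation=cv2.INTER_CUBIC),cv2.resize(a,(360,350))[:, :]]))
```

```text
0 [[294.0, 251.0], [330.0, 251.0], [312.0, 267.0]] crop [[185.0, 233.0], [215.0, 232.0], [201.0, 244.0]]
8 [[293.0, 255.0], [330.0, 255.0], [312.0, 272.0]] crop [[186.0, 226.0], [216.0, 225.0], [202.0, 237.0]]
16 [[292.0, 260.0], [331.0, 260.0], [312.0, 277.0]] crop [[187.0, 219.0], [217.0, 218.0], [204.0, 230.0]]
24 [[291.0, 266.0], [332.0, 266.0], [312.0, 283.0]] crop [[188.0, 212.0], [218.0, 211.0], [205.0, 223.0]]
32 [[291.0, 271.0], [333.0, 272.0], [312.0, 290.0]] crop [[189.0, 204.0], [220.0, 204.0], [206.0, 216.0]]
40 [[290.0, 278.0], [334.0, 278.0], [312.0, 297.0]] crop [[190.0, 197.0], [221.0, 196.0], [207.0, 208.0]]
48 [[288.0, 285.0], [335.0, 285.0], [311.0, 304.0]] crop [[191.0, 190.0], [222.0, 189.0], [208.0, 201.0]]
```

View pics/c4.png

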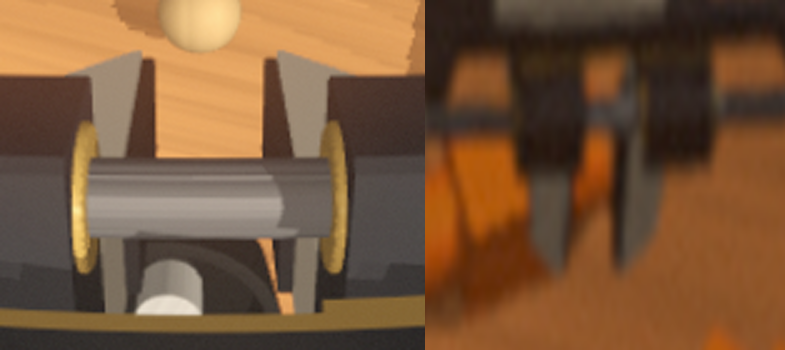

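The fit over both views (wrist row 278, scene tip row 222) gives fingertips about 38 mm short of the stated TCP. At TCP z=17 they were at about 55 mm, above the 40 mm block, which fits the empty close. I'll go lower in cautious steps and watch the force.

>>> carry_out(
  rows=[
    [0,-1,0,0],
    [1,-2,0,0],
    [1,-2,0,0],
    [1,-2,0,0],
    [1,-2,0,0],
    [1,-2,-40,0],
    [1,-2,-80,0],
    [1,-2,-120,0],
    [1,-2,-155,0],
    [1,-2,-180,0],
    [1,-2,-194,0],
    [1,-2,-194,0],
  ],
  hand=85,
)

```text
time: 4.55
tool_pos: [515.4, 159.4, -2.2]
tcp_rot: [1.551, 1.559, -2.908]
contact_force: [-0.2, -0.4, 0.1]
grip_width: 84.6
```

>>> carry_out(
  rows=[
    [0,0,-5,0],
    [0,0,-10,0],
    [0,0,-10,0],
  ],
)

```text
time: 4.8
tool_pos: [515.5, 159.4, -12.1]
tcp_rot: [1.556, 1.559, -2.904]
contact_force: [-0.8, -0.7, 0.1]
grip_width: 85.0
```

>>> carry_out(
  rows=[
    [3,0,-3,0],
    [3,0,-6,0],
    [3,0,-6,0],
  ],
)

```text
time: 5.05
tool_pos: [518.8, 159.4, -18.1]
tcp_rot: [1.559, 1.56, -2.9]
contact_force: [0.1, -0.4, -0.3]
grip_width: 85.1
```

Run:
```python
from h import *
o,M,y=jaw(); print(o["time"],o["tool_pos"],y,o["contact_force"],o["joint_positions"].round(3)); print((M*100).round(1))
cv2.imwrite("pics/w3.png",capture("wrist")[100:420,130:500,::-1])
```

```text
5.05 [518.8 159.4 -18.1] 104.50662979443065 [ 0.1 -0.4 -0.3] [ 0.2  0.6  1.7 -0.   0.8 -1.7]
[[  -1.1  -96.8  -25. ]
 [  -0.3  -25.    96.8]
 [-100.     1.1    0. ]]
```

View pics/w3.png

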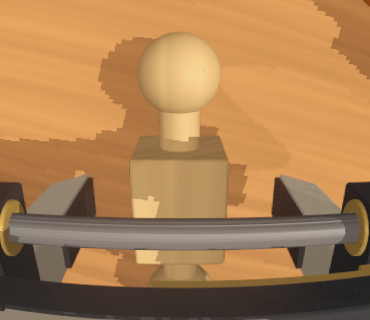

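The fingers straddle the middle block with no contact force. I'll close now.

>>> carry_out(
  rows=[
    [0,0,0,0],
    [0,0,0,0],
    [0,0,0,0],
    [0,0,0,0],
    [0,0,0,0],
    [0,0,0,0],
    [0,0,0,0],
    [0,0,0,0],
    [0,0,0,0],
    [0,0,0,0],
    [0,0,0,0],
    [0,0,0,0],
  ],
  hand=15,
)

```text
time: 6.1
tool_pos: [518.7, 159.4, -18.0]
tcp_rot: [1.562, 1.56, -2.897]
contact_force: [0.3, 0.1, 1.0]
grip_width: 39.8
```

>>> carry_out(
  rows=[
    [0,0,30,0],
    [0,0,70,0],
    [0,0,110,0],
    [0,0,150,0],
    [0,0,180,0],
    [0,0,180,0],
    [0,0,180,0],
  ],
)

```text
time: 6.68
tool_pos: [519.5, 159.6, 163.5]
tcp_rot: [1.588, 1.563, -2.871]
contact_force: [-0.6, 0.6, -1.7]
grip_width: 39.6
```

>>> carry_out(
  rows=[
    [6,-414,0,-52],
    [6,-414,0,-52],
    [6,-414,0,-52],
    [6,-414,0,-52],
    [6,-414,0,-52],
    [6,-414,0,-52],
    [6,-414,0,-52],
    [6,-414,0,-52],
    [6,-414,0,-52],
    [6,-414,0,-52],
    [6,-414,0,-52],
    [6,-414,0,-52],
    [6,-414,0,-52],
    [6,-414,0,-52],
    [6,-414,0,-52],
  ],
)

```text
time: 7.93
tool_pos: [525.4, -252.8, 163.0]
tcp_rot: [1.57, 1.562, 2.488]
contact_force: [-0.2, -0.4, -0.8]
grip_width: 40.2
```

Run:
```python
from h import *
o,M,y=jaw(); print(o["time"],o["tool_pos"],y,o["contact_force"],o["grip_width"]); print((M*100).round(1))
cv2.imwrite("pics/w4.png",capture("wrist")[:,:,::-1])
```

```text
7.9333 [ 525.4 -252.8  163. ] 52.616597218841726 [-0.2 -0.4 -0.8] 40.1514294779013
[[  -0.7  -79.5   60.7]
 [   0.5   60.7   79.5]
 [-100.     0.9    0. ]]
```

View pics/w4.png

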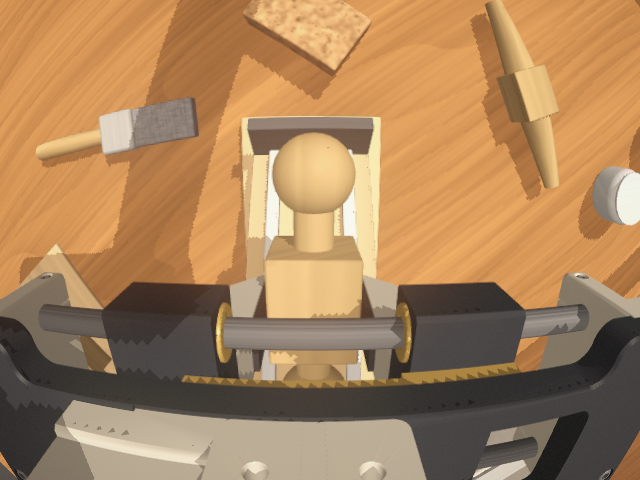

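The spindle is centred over the channel (rails mid ~312, ball ~314, stop mid ~314) and in line with it. I'll check the stop position from this picture, then lower.

Run:
```python
from h import *
o,M,y=jaw(); print(wplane((314,129),67,o,M), wplane((247,129),67,o,M),wplane((381,129),67,o,M),"expect 463.9,-206")
```

```text
[ 463.8 -203.7   67. ] [ 431.1 -245.    67. ] [ 495.  -161.2   67. ] expect 463.9,-206
```

>>> carry_out(
  rows=[
    [0,0,-25,0],
    [0,0,-45,0],
    [0,0,-58,0],
    [0,0,-63,0],
    [0,0,-68,0],
    [0,0,-73,0],
    [0,0,-75,0],
    [0,0,-75,0],
  ],
)

```text
time: 8.65
tool_pos: [523.5, -250.1, 88.6]
tcp_rot: [1.571, 1.557, 2.491]
contact_force: [-7.9, 6.5, 2.7]
grip_width: 39.7
```

Contact is at the uphill ball, but friction is jamming the rotation. I'll back off uphill, then come in moving downslope so friction helps turn the spindle into line.

>>> carry_out(
  rows=[
    [0,0,20,0],
    [10,-8,39,0],
    [27,-22,40,0],
    [27,-22,40,0],
    [27,-22,40,0],
    [27,-22,40,0],
  ],
)

```text
time: 9.15
tool_pos: [550.0, -271.3, 128.3]
tcp_rot: [1.572, 1.555, 2.493]
contact_force: [0.3, -0.2, -1.3]
grip_width: 39.8
```

>>> carry_out(
  rows=[
    [0,0,-6,0],
    [-4,3,-15,0],
    [-8,6,-22,0],
    [-12,9,-29,0],
    [-16,12,-36,0],
    [-20,15,-43,0],
    [-20,15,-43,0],
  ],
)

```text
time: 9.73
tool_pos: [528.2, -254.9, 84.1]
tcp_rot: [1.583, 1.552, 2.504]
contact_force: [-3.3, 2.2, 1.1]
grip_width: 40.0
```

>>> carry_out(
  rows=[
    [-2,2,-6,0],
    [-4,3,-11,0],
    [-6,5,-16,0],
    [-8,6,-20,0],
    [-8,6,-20,0],
  ],
)

```text
time: 10.15
tool_pos: [519.1, -248.2, 63.0]
tcp_rot: [1.59, 1.549, 2.511]
contact_force: [-2.5, 1.5, 1.5]
grip_width: 39.7
```

Run:
```python
from h import *
o,M,y=jaw(); print(o["time"],o["tool_pos"],y,o["contact_force"],o["moment"],o["grip_width"])
A=capture("scene")[190:290,150:290,::-1];B=capture("side")[130:230,250:365,::-1]
W=capture("wrist")[100:400,180:450,::-1]
f=lambda I,w,h:cv2.resize(np.ascontiguousarray(I),(w,h),interpolation=cv2.INTER_CUBIC)
cv2.imwrite("pics/m1.png",np.vstack([np.hstack([f(A,420,300),f(B,345,300)]),np.hstack([f(W,270,300),np.zeros((300,495,3),np.uint8)])]))
```

```text
10.15 [ 519.1 -248.2   63. ] 52.74818584874295 [-2.5  1.5  1.5] [0.  0.2 0. ] 39.71763918260912
```

View pics/m1.png

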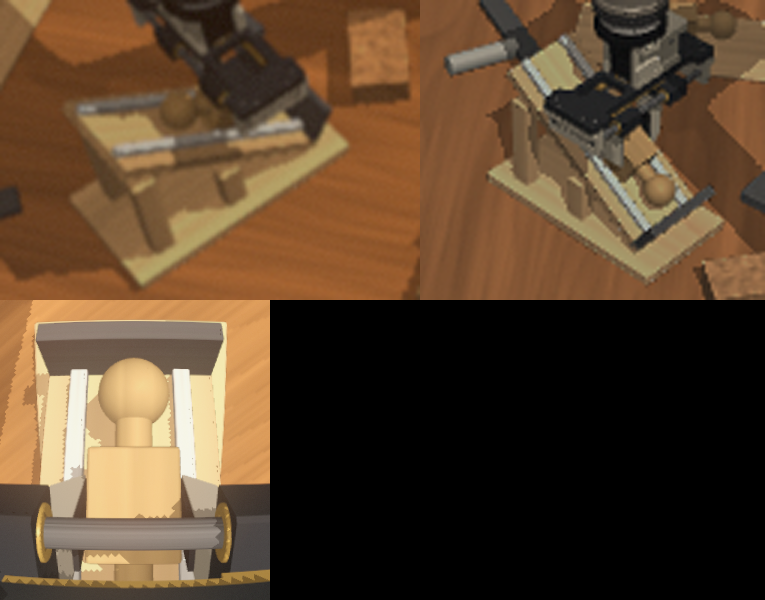

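The spindle has turned into line between the rails, with its low ball near the stop. I'll keep lowering until it is flat on the bed.

>>> carry_out(
  rows=[
    [0,0,-2,0],
    [0,0,-3,0],
    [0,0,-3,0],
  ],
)

```text
time: 10.55
tool_pos: [519.2, -248.2, 60.8]
tcp_rot: [1.591, 1.549, 2.511]
contact_force: [-3.5, 3.0, 5.9]
grip_width: 39.8
```

>>> carry_out(
  rows=[
    [0,0,-1,0],
    [0,0,-2,0],
    [0,0,-2,0],
  ],
)

```text
time: 10.8
tool_pos: [519.0, -248.1, 59.8]
tcp_rot: [1.593, 1.549, 2.513]
contact_force: [-5.6, 3.3, 8.9]
grip_width: 40.0
```

The force (6.5 N downhill, 8.9 N up) is now normal to the slope, so the spindle is flat on the bed. I'll slide it down to the stop.

>>> carry_out(
  rows=[
    [-1.3,1,-1,0],
    [-2.6,2,-2,0],
    [-2.6,2,-2,0],
  ],
)

```text
time: 11.05
tool_pos: [516.4, -246.0, 57.6]
tcp_rot: [1.592, 1.549, 2.513]
contact_force: [-1.0, 1.1, 2.0]
grip_width: 39.7
```

>>> carry_out(
  rows=[
    [-1.3,1,-1,0],
    [-2.6,2,-2,0],
    [-2.6,2,-2,0],
  ],
)

```text
time: 11.3
tool_pos: [513.7, -244.0, 55.4]
tcp_rot: [1.592, 1.549, 2.513]
contact_force: [0.1, 0.1, 1.4]
grip_width: 39.9
```

>>> carry_out(
  rows=[
    [-1.3,1,-1.3,0],
    [-2.6,2,-2.6,0],
    [-2.6,2,-2.6,0],
  ],
)

```text
time: 11.55
tool_pos: [514.0, -244.2, 55.1]
tcp_rot: [1.578, 1.558, 2.499]
contact_force: [3.9, -3.6, 10.3]
grip_width: 40.1
```

>>> carry_out(
  rows=[
    [-1.3,1,-1.2,0],
    [-2.6,2,-2.4,0],
    [-2.6,2,-2.4,0],
  ],
)

```text
time: 11.8
tool_pos: [514.4, -244.5, 54.9]
tcp_rot: [1.52, 1.567, 2.441]
contact_force: [5.0, -5.0, 9.7]
grip_width: 39.9
```

The spindle no longer advances and an uphill reaction of about 11 N along the slope has appeared, so it is against the stop. I'll relax the push, release and rise.

>>> carry_out(
  rows=[
    [0,0,0,0],
    [0,0,0,0],
  ],
)

```text
time: 11.97
tool_pos: [514.5, -244.6, 54.9]
tcp_rot: [1.514, 1.567, 2.435]
contact_force: [1.9, -1.3, 5.7]
grip_width: 40.1
```

>>> carry_out(
  rows=[
    [0,0,0,0],
    [0,0,0,0],
    [0,0,0,0],
    [0,0,0,0],
    [0,0,0,0],
  ],
  hand=66,
)

```text
time: 12.38
tool_pos: [514.1, -244.3, 54.5]
tcp_rot: [1.537, 1.566, 2.457]
contact_force: [-0.2, -0.2, -0.5]
grip_width: 64.7
```

>>> carry_out(
  rows=[
    [0,0,10,0],
    [0,0,30,0],
    [0,0,65,0],
    [0,0,105,0],
    [0,0,120,0],
    [0,0,120,0],
  ],
)

```text
time: 12.88
tool_pos: [516.3, -245.6, 180.1]
tcp_rot: [-1.39, 1.566, -0.47]
contact_force: [-0.0, 0.1, -0.7]
grip_width: 65.9
```

Run:
```python
from h import *
o,M,y=jaw(); print(o["time"],o["tool_pos"],y,o["contact_force"],o["grip_width"])
O=np.array([481.1,-219.3,36]);c,s=np.cos(np.radians(35)),np.sin(np.radians(35));u=np.array([.791,-.612,0]);X=c*u+[0,0,s];N=-s*u+[0,0,c]
print("expected low ball centre px",wpx(np.array([O+18*X+20*N,O+132*X+20*N,O+75*X+40*N]),o,M))
A=capture("scene")[190:290,150:290,::-1];B=capture("side")[130:230,250:365,::-1]
W=capture("wrist")[50:350,130:500,::-1]
f=lambda I,w,h:cv2.resize(np.ascontiguousarray(I),(w,h),interpolation=cv2.INTER_CUBIC)
cv2.imwrite("pics/m2.png",np.vstack([np.hstack([f(A,420,300),f(B,345,300)]),np.hstack([W,np.zeros((300,395,3),np.uint8)])]))
```

```text
12.8833 [ 516.3 -245.6  180.1] 52.751855665412926 [-0.   0.1 -0.7] 65.92183237400182
expected low ball centre px [[311.4 173. ]
 [310.2 309.2]
 [310.8 228.1]]
```

View pics/m2.png

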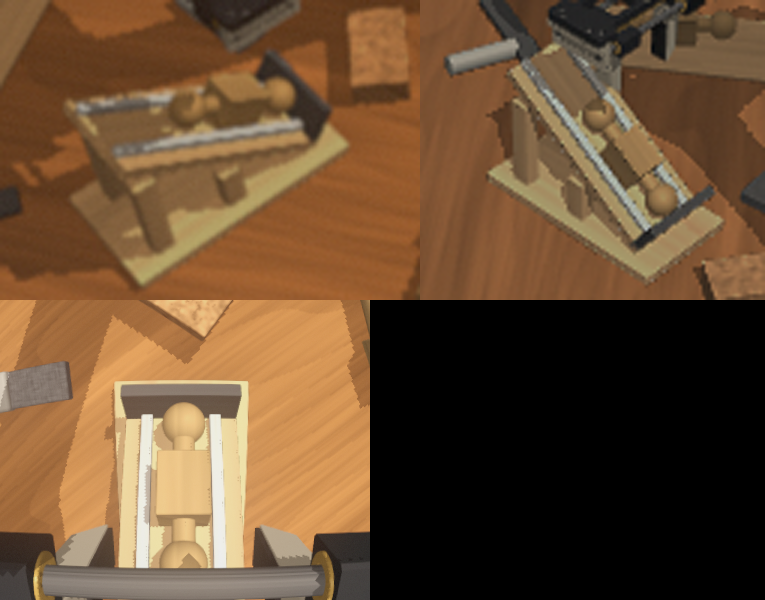

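The last view shows the low ball centre at wrist (313,174) against (311,173) expected for home. The spindle lies straight between the rails and the gripper is clear, so I'm handing in.

```bash
python3 -c "
from plant import *
print(close_job())"
```

```text
the job is handed in; nothing more can be done
None
```

The ball-ended spindle, the kind shown on the board, is lying in the cradle between the rails, and I've handed the job in at about 13 s.

- **First grasp:** it closed on nothing. The fingertips turned out to be about 38 mm short of the stated TCP. I confirmed this in the wrist and scene pictures, corrected for it, and the second grasp held at 40 mm. The empty close did not move the spindle.
- **Laying it down:** the first lowering jammed by friction at about 10 N. I backed off and came in moving downslope, which turned the spindle into line. Before release, the force on the bed was normal to the slope. Against the stop there was about 11 N along the slope and no further travel.
- **Last checks:** after release, the low ball was within about 2 px (about 2 mm) of the home position. The gripper was clear with no contact force.
- **Less certain:** the wrist view put the stop about 2 mm further downhill than the triangulation did, and I could not judge a gap in the side view. That the spindle touches the stop therefore rests on the force reading.
- **Other objects:** I did not measure them afterwards. The cork block, the only one of them clearly in the last picture, was in place. The arm touched nothing else that I could tell.

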